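# Mount the detector carriage on the goniometer arc

### The job

Put the loose detector carriage onto the free end of the goniometer's curved rod, its black barrel facing the sample post at the middle of the arc, and slide it gently round the bend until it is hard up against the stop collar with the collar's white switch plunger pushed right in. Then let go, leaving the carriage resting on the rod against the collar, and do not disturb the other things on the bench.

Things in the scene. Friction and masses are not known exactly. Their poses are not given: they have to be found in the camera images.
- stand: Goniometer stand, fixed: 280 x 310 mm aluminium breadboard, 12 mm thick, with a rigid smooth steel rod, 14 mm thick, bent in a level arc of 180 mm radius (centre line), 95 mm above the bench. Origin on the bench below the arc's centre. Arc angles run about the origin from the stand's x to its y axis: free rod tip at -1.05 rad; red post (50 x 40, 130 mm tall), the rod's only support, at +0.98.
- arc_centre (a point): Centre of the arc at the height of the rod's centre line (95 mm), just above the sample post, which is 88 mm tall and 60 mm across at its foot.
- rod_tip (a point): Centre of the rod's free, rounded end; x axis along the rod, into it (the way the carriage has to travel), z up.
- switch (a joint): Plunger travel of the end switch on the stop collar, m: 0 free, 0.008 to 0.010 with the carriage hard against the collar (soft spring, 0.1 to 0.4 N); pushed in means over 0.005. The dark collar (36 mm diameter, 16 thick, box on top) is clamped fast on the rod, its face towards the tip anywhere from -0.05 to +0.60 rad and NOT measured. Plunger: 11 mm out of that face, 20 mm above the rod's axis.
- carriage_bore (a point): Detector carriage, loose, 0.35 to 0.6 kg: aluminium block 60 mm long (x), 48 wide (y), with a 19 mm bore right through along x. This point: centre of the bore, 34 mm above the underside. z up, y towards the black barrel. With the barrel facing the arc's centre its +x end (3 mm chamfer) goes on first. It hangs upright on the rod by itself and stays where it is left.
- carriage_fin (a point): Point to grip: on the upright fin on top of the carriage, 49 mm above the bore's centre. The fin is 12 mm thick (y), 45 mm long (x); its top edge is 19 mm above this point, the top of the block 25 mm below.
- barrel_end (a point): Centre of the glass end of the carriage's barrel (30 mm diameter), 74 mm from the bore's centre along y. On the opposite side a 20 mm round connector sticks out 14 mm from the block.
- clampblock_c (a point): Bystander: plain aluminium block 60 x 44 x 44 mm with a bore but no fin and no barrel; its centre.
- spare_ring_c (a point): Bystander: dark steel ring, 56 mm diameter, 16 mm high, lying on the breadboard; its centre.
- solvent_c (a point): Bystander: amber glass jar, 64 mm diameter, 130 mm high; its centre.
- beaker_c (a point): Bystander: glass beaker, 76 mm diameter, 90 mm high; its centre.
- tray_c (a point): Bystander: steel tray 200 x 140 x 30 mm; its centre.
- driver_grip (a point): Bystander: screwdriver, 170 mm long, lying on the bench; its handle.
Things that resemble listed ones, but are neither listed nor needed, are in the scene too. What is shaped like the part that bears carriage_bore but orange, purple or red is not meant.

How it is judged:
On the way, in this order (a step that is already met when the one before it is completed fails the run):
1. the carriage is threaded on the rod's free end, the tip within its bore (distance between carriage_bore and rod_tip below 0.022 m and angle between the x axis of carriage_bore and the x axis of rod_tip, either way round below 0.3 rad), for 0.1 s.
2. the switch plunger is pushed in (value of joint switch above 0.005 m), for 0.2 s.
At the end, for the whole second after the job is handed in: The carriage hangs at rest on the rod (bore centre 172 to 188 mm from the arc's centre and within 8 mm below or 6 mm above the rod's height), upright within 0.3 rad, barrel end less than 130 mm from the arc's centre, and holds the switch plunger in by more than 5 mm (value of joint switch above 0.005 m and horizontal distance between carriage_bore and arc_centre between 0.172 and 0.188 m and x of carriage_bore in the frame of stand above 0.14 m and height (world z) of carriage_bore between 0.087 and 0.101 m and horizontal distance between barrel_end and arc_centre below 0.13 m and angle between carriage_bore's own z axis and vertical below 0.3 rad and linear speed of carriage below 0.01 m/s); the robot touches nothing.
It fails at once if the carriage is rammed against the stand or collar (contact forces over 120 N in all, which takes a push of some 40 N) (contact force between carriage and stand above 120 N).
It fails at once if a bystander is moved by more than 30 mm (distance of any of clampblock_c, spare_ring_c, solvent_c, beaker_c, tray_c, driver_grip from where it was at the start of the episode above 0.03 m).
It also fails if it takes over 51 s, if anything falls off the work surface, if the arm or the gripper's body presses on something with over 40 N, if the wrist force passes 120 N, or if a joint passes its speed limit or range.

### The arm

A 6-joint arm with a two-finger parallel gripper is mounted at the origin on the work surface. World frame = base frame: x ahead of the robot, y to its left, z up, the work surface at z = 0. Lengths are in m, angles in rad, forces in N, time in s.
With the tool pointing down it reaches from about 0.275 to 0.75 m from the base axis. Payload 10.2 kg.
Tool frame: the origin (TCP) lies midway between the tips of the shut fingers; the grasp point (between the pads) lies 19 mm behind it (env.hold_point_z is the distance from the TCP to the grasp point, in m); x points along the fingers, z is the direction in which the jaws open and shut, and the axes are right-handed (so a half turn about x gives the same grasp; the last joint's range is limited). The gripper opens to 85 mm and grips with 20 to 120 N. Pads are 22 mm wide; open, the fingers measure 114 mm over their backs; the gripper's body (76 mm by 85 mm) begins 54 mm behind the grasp point. The pads swing forward as they close: fully open they stand 13 mm farther back than shut.
Start: joints at [-1.426, 0.313, 1.498, -0, 1.331, -0.223], TCP at [0.189, -0.49, 0.231] pointing down, gripper open.
Joint ranges: [-2.94, 2.94], [-0.97, 2.17], [0.19, 2.56], [-1.23, 4.37], [0.02, 3.11], [-2.88, 2.88]. Speed limits (rad/s): [2.39, 2.39, 3.01, 3.14, 3.14, 3.14].

### API

Orientations are given as a unit quaternion [x, y, z, w].
In Python, from bench import env, kinematics, monitor, eyes, job gives the robot as it stands. The module is installed in compiled form; this text tells all that it offers. Calls block until the motion is done:
- env.reach(position, orientation): joint-space move of the TCP to a pose.
- env.movel(position, velocity=0.15, frame=None, guard=None): straight line of the TCP; frame=None keeps the orientation; velocity is the mean speed in m/s. With guard (N) it stops when the force on the tool has changed by that much, and returns True; else False.
- env.set_joints(angles): joint-space move.
- env.release() and env.close_gripper(effort=None): open the fingers fully, or close them until they stop; effort is the grip in N (None keeps the last).
- env.hold(seconds).
- kinematics.ik(position, orientation): joint angles nearest the present ones, or None.
- monitor.sense(): the state.
- eyes.grab_frame(name): name is "scene" or "top" or "wrist"; returns a dict with "frame" (384x512x3 uint8, red, green, blue), "mtx" (3x3 intrinsics, pixels), "view" (4x4, takes a point from world to camera coordinates). Camera axes: x right, y down, z forward; pixel columns grow to the right and rows downward; lengths in m; the calibration is good to about 2 mm. A picture is of the moment at which its call begins. There is no depth.
A pose or a line that the arm cannot do raises env.MotionError and nothing moves.
- job.hand_in(): hands the job in, once; it reports no verdict.
The state is a dict: "clock": time; "joints": joint angles; "qvel": joint speeds; "joint_efforts": joint torques, N m; "position": TCP position; "ee_rot": TCP orientation; "contact_force": force on the tool from outside, world axes, zero at the start; "ft_torque": the same for the moment, N m; "finger_gap": opening from 0.0 (shut) to 1.0 (fully open).
Only numpy, scipy, OpenCV 4.12 (cv2) and the standard library are available. Lean on these libraries where they do the work, as an engineer would, in place of code of your own. Each camera call takes 0.05 s, during which the arm holds its last target.

## Working session

There is one attempt and no reset: what is moved stays moved. The work goes in short steps, each a Python script; the robot and the scene stay as the last script left them, time stands still between calls to the robot, and variables do not carry over. Pictures are saved under pics/ and viewed, and the job is handed in when it is done.

```bash
mkdir -p pics
cat > h.py <<'E'
from bench import env, kinematics, monitor, eyes, job
import numpy as np, cv2
from scipy.spatial.transform import Rotation as R
def grab(name,fn=None,crop=None,scale=1):
    d=eyes.grab_frame(name); 
    if fn:
        im=d['frame'][:,:,::-1]
        cv2.imwrite('pics/raw_'+fn,im); np.savez('pics/'+fn+'.npz',mtx=d['mtx'],view=d['view'])
        if crop: im=im[crop[1]:crop[3],crop[0]:crop[2]]
        if scale!=1: im=cv2.resize(im,None,fx=scale,fy=scale,interpolation=cv2.INTER_CUBIC)
        cv2.imwrite('pics/'+fn,im)
    return d
def cam(fn):
    z=np.load('pics/'+fn+'.npz'); return z['mtx'],z['view']
def tri(obs):
    A=[];
    for (K,V),(u,v) in obs:
        P=K@np.asarray(V)[:3]; A+= [u*P[2]-P[0], v*P[2]-P[1]]
    A=np.array(A); x=np.linalg.lstsq(A[:,:3],-A[:,3],rcond=None)[0]
    res=[proj(c,x)-np.array(p) for c,p in obs]
    return x,np.round(res,1).tolist()
def proj(c,x):
    P=c[0]@np.asarray(c[1])[:3]; h=P@np.append(x,1); return h[:2]/h[2]
def onz(c,uv,z):
    K,V=c; d=V[:3,:3].T@np.linalg.inv(K)@np.array([uv[0],uv[1],1.]); o=-V[:3,:3].T@V[:3,3]
    return o+d*(z-o[2])/d[2]
def crop(fn,out,box,s):
    im=cv2.imread('pics/raw_'+fn)[box[1]:box[3],box[0]:box[2]]
    cv2.imwrite('pics/'+out,cv2.resize(im,None,fx=s,fy=s,interpolation=cv2.INTER_CUBIC))
E
python3 - <<'E'
from h import *
for n in ['scene','top','wrist']: grab(n,n+'0.png',scale=1.5)
s=monitor.sense(); print(s['clock'],s['position'],s['ee_rot'],s['finger_gap'])
E
```

```text
0.15 [ 0.1887294  -0.48970596  0.23088371] [ 0.40038804  0.58322549 -0.39988915  0.58277449] 1.0013024996034359
```

View pics/scene0.png

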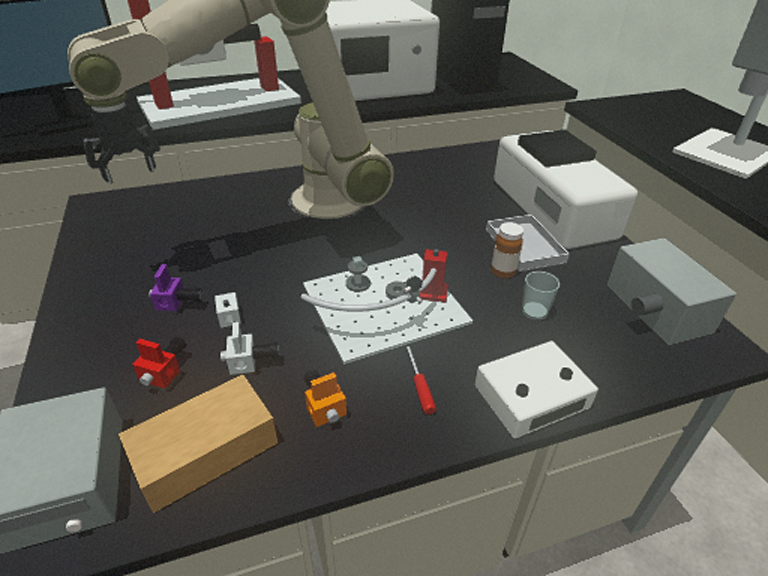

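View pics/top0.png

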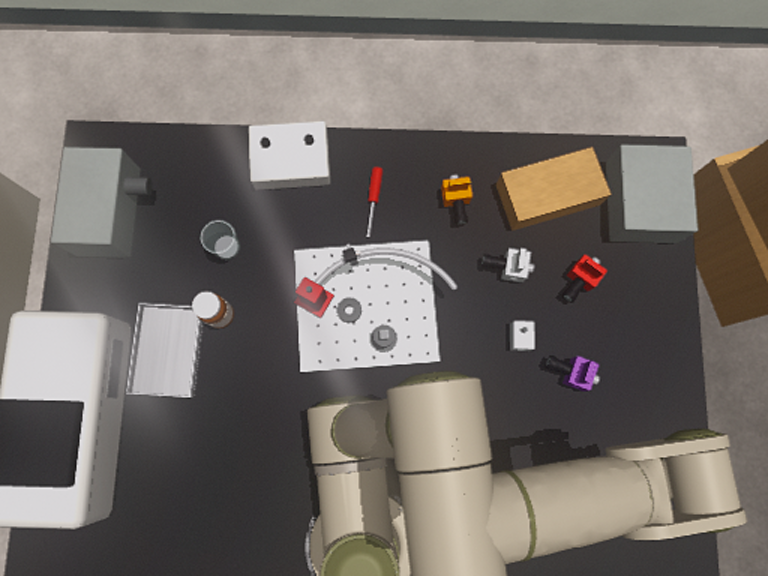

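View pics/wrist0.png

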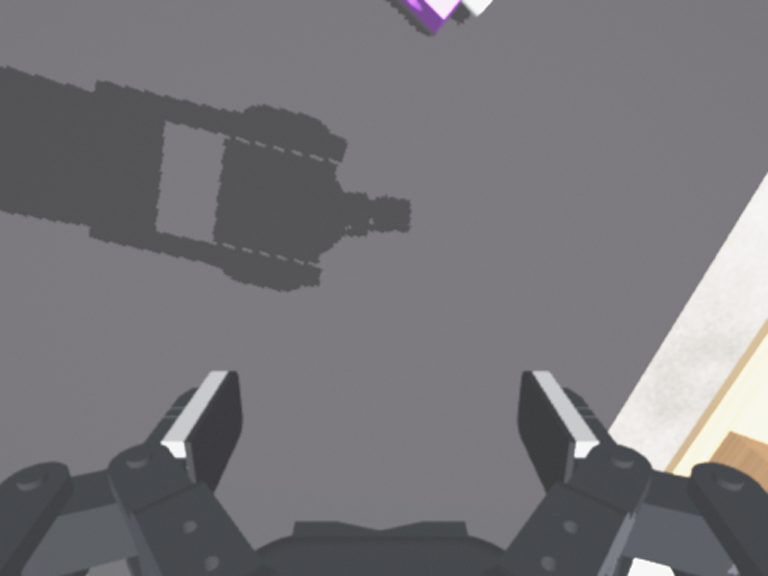

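The full views show these candidates for the carriage, in top-picture pixels at 1.5x:
- aluminium with fin and barrel at (518,265)
- red at (588,272)
- purple at (582,373)
- orange at (457,190)
- plain finless block at (523,335), which is the clampblock

I choose the aluminium one at (518,265). I'll check it in crops.

Run:
```python
from h import *
crop('top0.png','top_c1.png',(310,150,420,240),7)
crop('top0.png','top_c2.png',(190,150,310,250),6.5)
crop('scene0.png','sc_c1.png',(130,180,200,260),7)
crop('scene0.png','sc_c2.png',(195,160,320,245),6)
```

```text
(no output)
```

View pics/top_c1.png

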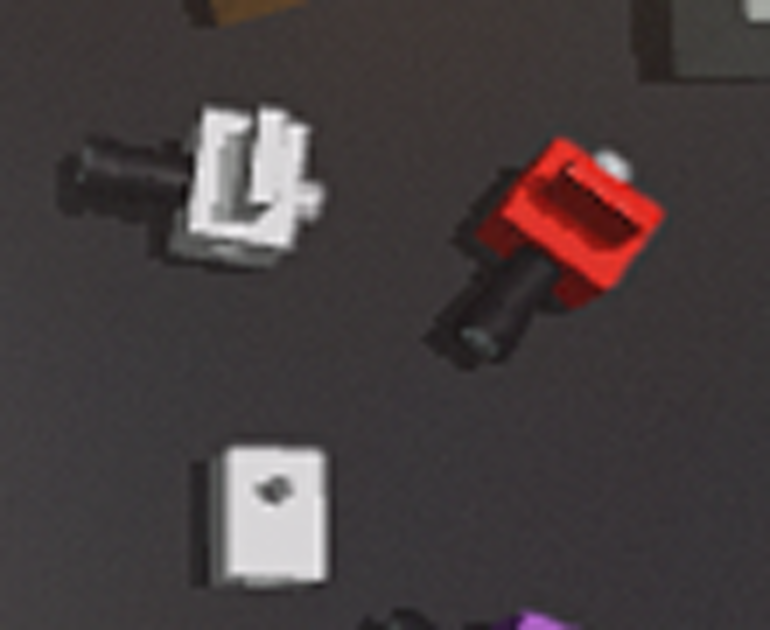

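View pics/top_c2.png

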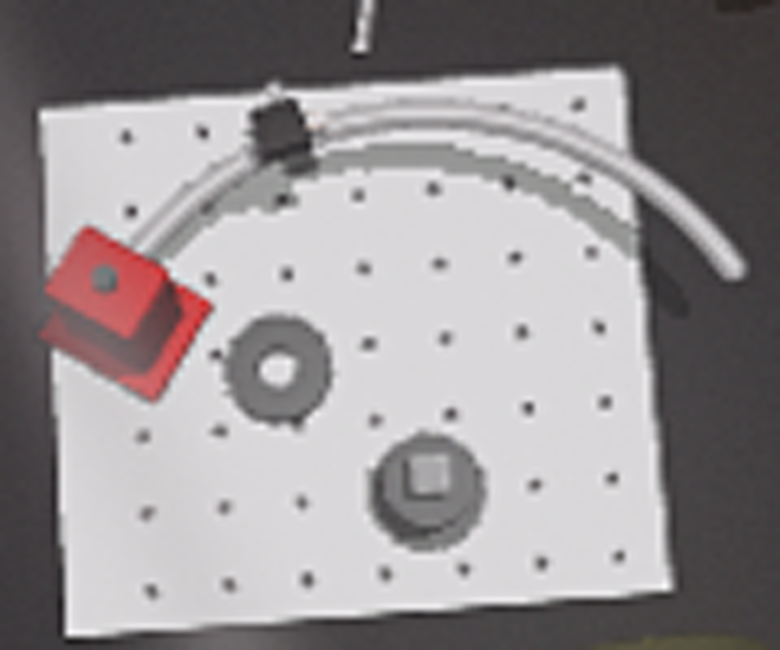

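View pics/sc_c1.png

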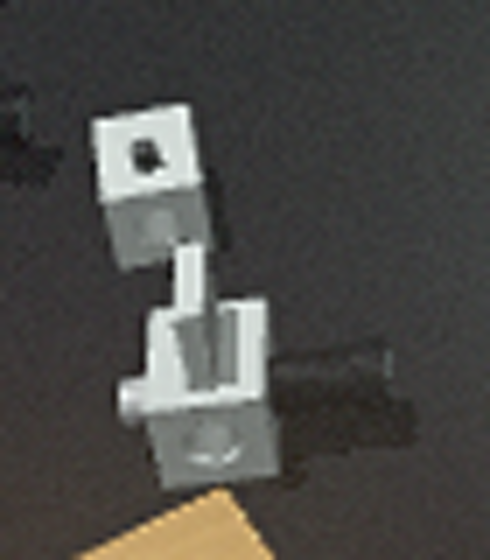

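View pics/sc_c2.png

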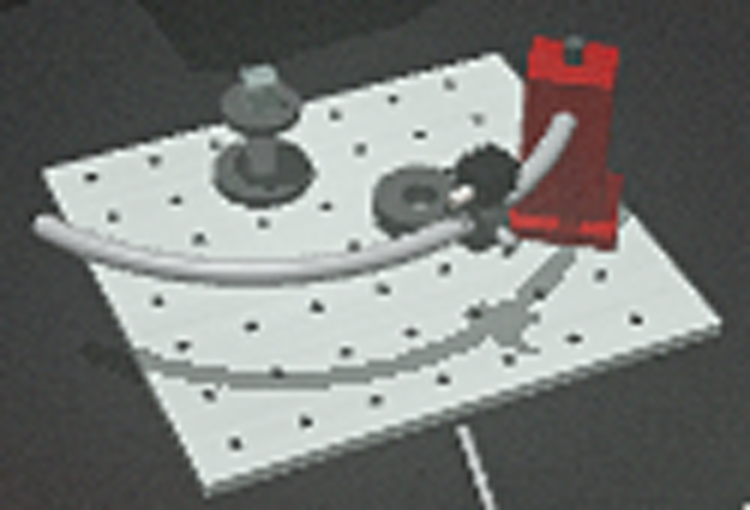

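The crops confirm the choice: the carriage is at (345,176) in the raw top image, with its fin up and barrel towards +y. The rod tip is at about (303,191), the collar at (233,170) with its plunger on the tip side, and the sample post at (256,223). Next I'll get rough positions, then a close wrist view.

Run:
```python
from h import *
T=cam('top0.png');S=cam('scene0.png');W=cam('wrist0.png')
print('K',np.round(T[0],1).tolist(),np.round(W[0],1).tolist())
t=lambda u,v,b,s:(b[0]+u/s,b[1]+v/s)
t1=lambda u,v:t(u,v,(310,150),7); t2=lambda u,v:t(u,v,(190,150),6.5)
s1=lambda u,v:t(u,v,(130,180),7); s2=lambda u,v:t(u,v,(195,160),6)
def pr(n,*o):
    x,r=tri(o); print(n,np.round(x,4),r)
pr('tip',(T,t2(737,268)),(S,s2(42,225)))
pr('post top',(T,t2(430,474)),(S,s2(259,75)))
pr('barrelend',(T,t1(85,165)),(S,s1(390,362)))
pr('connector',(T,t1(315,200)),(S,s1(128,400)))
pr('plunger',(T,t2(315,130)),(S,s2(462,193)))
print('collar @.095',onz(T,t2(280,135),.095))
for n,p in dict(a=(40,108),b=(622,68),c=(672,590),d=(66,636)).items(): print(n,onz(T,t2(*p),.012))
s=monitor.sense(); Rt=R.from_quat(s['ee_rot']).as_matrix()
print('tool R',np.round(Rt,3).tolist())
V=W[1]; o=-V[:3,:3].T@V[:3,3]; print('cam in tool',Rt.T@(o-s['position']), 'axes',np.round(Rt.T@V[:3,:3].T,3).tolist())
```

```text
K [[431.4, 0.0, 253.7], [0.0, 431.4, 188.4], [0.0, 0.0, 1.0]] [[319.2, 0.0, 252.9], [0.0, 319.2, 188.8], [0.0, 0.0, 1.0]]
tip [ 0.5423 -0.1815  0.0932] [[-0.6, -0.1], [-0.9, 0.0]]
post top [ 0.4371 -0.0326  0.084 ] [[-0.5, -0.1], [-0.7, 0.0]]
barrelend [ 0.6171 -0.2517  0.035 ] [[-0.6, -0.1], [-0.9, -0.0]]
connector [ 0.6032 -0.3625  0.033 ] [[-0.7, -0.1], [-1.2, -0.1]]
plunger [0.6032 0.0295 0.1104] [[-0.8, -0.3], [-1.3, 0.1]]
collar @.095 [0.60322139 0.04495749 0.095     ]
a [0.63559968 0.176877   0.012     ]
b [ 0.66599433 -0.13141752  0.012     ]
c [ 0.38974417 -0.15992192  0.012     ]
d [0.35824456 0.14874571 0.012     ]
tool R [[-0.0, 0.933, 0.36], [0.001, 0.36, -0.933], [-1.0, 0.0, -0.001]]
cam in tool [-0.14145372  0.07654871 -0.00083238] axes [[0.001, -0.304, 0.953], [0.0, -0.953, -0.304], [1.0, 0.001, -0.001]]
```

```bash
cat >> h.py <<'E'
def quat(yaw,sgn):
    # carriage yaw; sgn=+1: tool z = carriage y (camera behind); -1 camera ahead
    x=np.array([0,0,-1.]); z=sgn*np.array([-np.sin(yaw),np.cos(yaw),0]); y=np.cross(z,x)
    return R.from_matrix(np.stack([x,y,z],1)).as_quat()
E
python3 - <<'E'
from h import *
C=np.array([.437,-.033])
for s in (1,-1):
    print(s,'pick',kinematics.ik([.608,-.325,.064],quat(-.125,s)))
    for a in (-.957-.4,-.957,-.6,-.2,.1,.23,.4):
        p=C+.18*np.array([np.cos(a),np.sin(a)]); j=kinematics.ik([*p,.125],quat(a+np.pi/2,s)); print(a,None if j is None else np.round(j,2))
E
```

```text
1 pick [-6.60400894e-01  8.26082607e-01  1.11293765e+00 -4.44089210e-16
  1.20257240e+00 -2.10619722e+00]
-1.357 [-0.64  0.41  1.66 -0.    1.07 -2.42]
-0.957 [-0.53  0.51  1.5  -0.    1.13 -2.71]
-0.6 None
-0.2 None
0.1 [-0.21  0.61  1.34 -0.    1.2   2.83]
0.23 [-0.18  0.6   1.35 -0.    1.19  2.73]
0.4 [-0.13  0.58  1.38 -0.    1.18  2.61]
-1 pick [-6.60400894e-01  8.26082607e-01  1.11293765e+00 -4.44089210e-16
  1.20257240e+00  1.03539543e+00]
-1.357 [-0.64  0.41  1.66 -0.    1.07  0.72]
-0.957 [-0.53  0.51  1.5   0.    1.13  0.43]
-0.6 [-0.42  0.57  1.39 -0.    1.17  0.18]
-0.2 [-0.3   0.61  1.34 -0.    1.2  -0.1 ]
0.1 [-0.21  0.61  1.34 -0.    1.2  -0.31]
0.23 [-0.18  0.6   1.35 -0.    1.19 -0.41]
0.4 [-0.13  0.58  1.38 -0.    1.18 -0.53]
```

Run:
```python
from h import *
q=quat(.616,-1)
env.reach([.542,-.18,.23],q); print(monitor.sense()['clock']); env.hold(.2)
grab('wrist','w1.png',scale=1.5)
env.reach([.60,-.12,.25],quat(.8,-1)); env.hold(.2); grab('wrist','w2.png',scale=1.5)
env.reach([.59,-.325,.22],quat(-.125,-1)); env.hold(.2); grab('wrist','w3.png',scale=1.5)
env.reach([.63,-.29,.22],quat(-.125,-1)); env.hold(.2); grab('wrist','w4.png',scale=1.5)
print(monitor.sense()['clock'])
```

```text
1.8667
4.4667
```

View pics/w1.png

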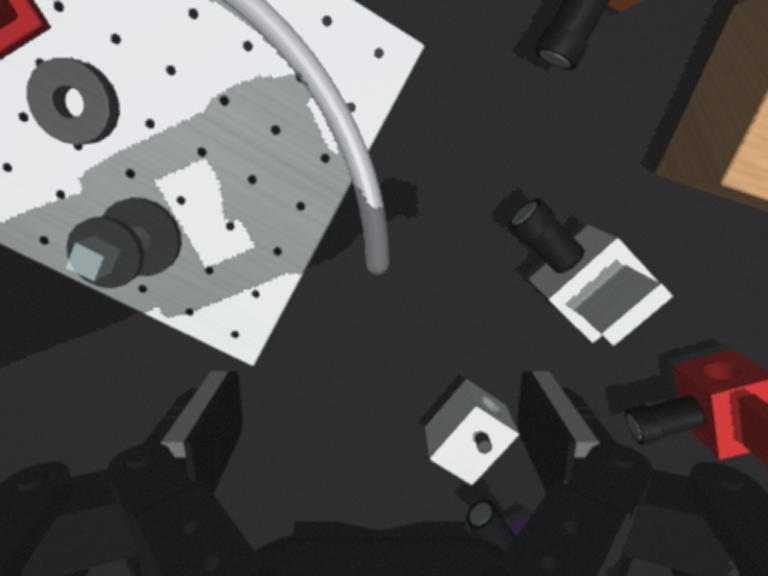

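View pics/w2.png

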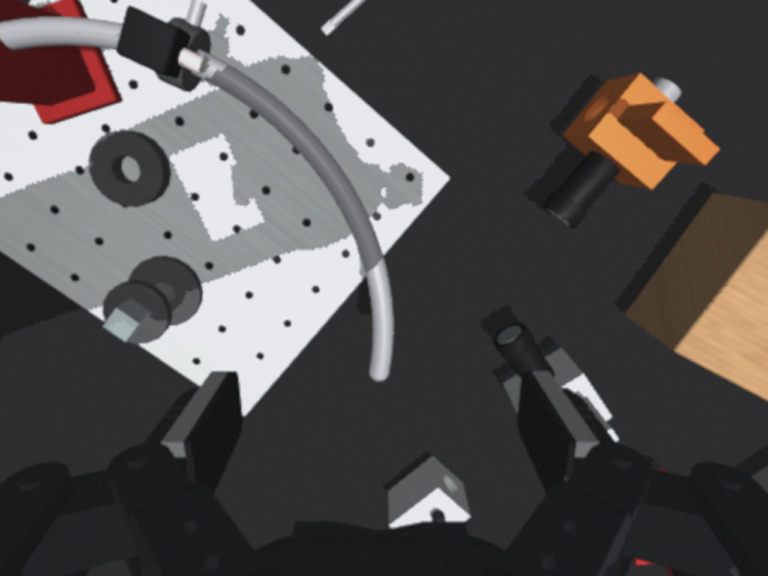

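View pics/w3.png

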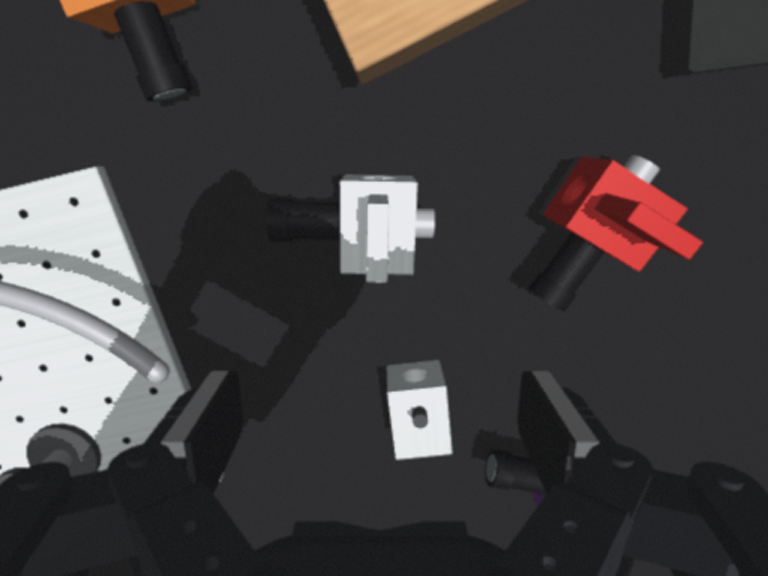

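View pics/w4.png

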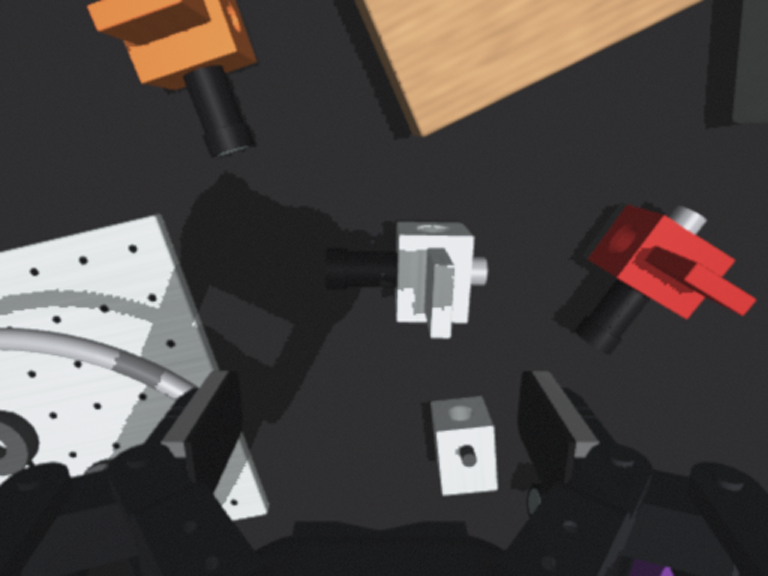

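Run:
```python
from h import *
crop('w3.png','w3c.png',(170,105,300,200),6)
crop('w4.png','w4c.png',(210,135,340,230),6)
crop('w1.png','w1c.png',(150,0,280,100),6); crop('w1.png','w1d.png',(200,90,280,190),6)
crop('w2.png','w2c.png',(110,0,240,100),6); crop('w2.png','w2d.png',(190,120,290,260),4.2)
```

```text
(no output)
```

View pics/w3c.png

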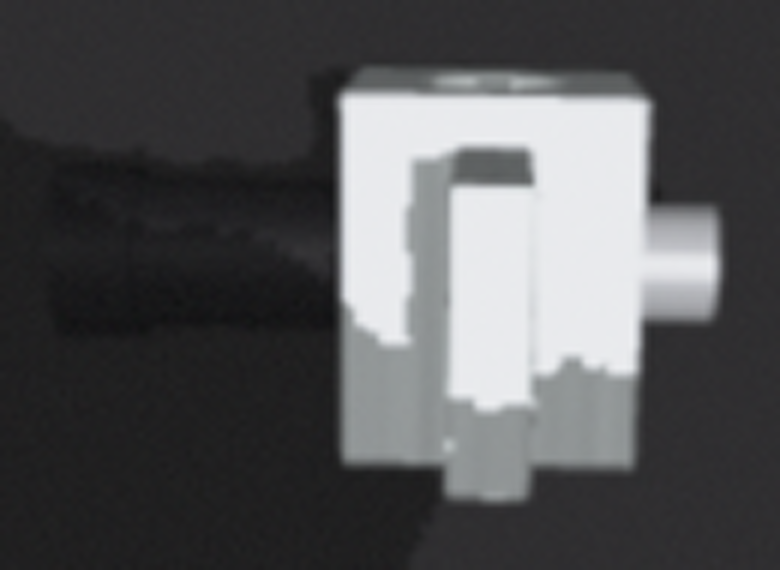

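View pics/w4c.png

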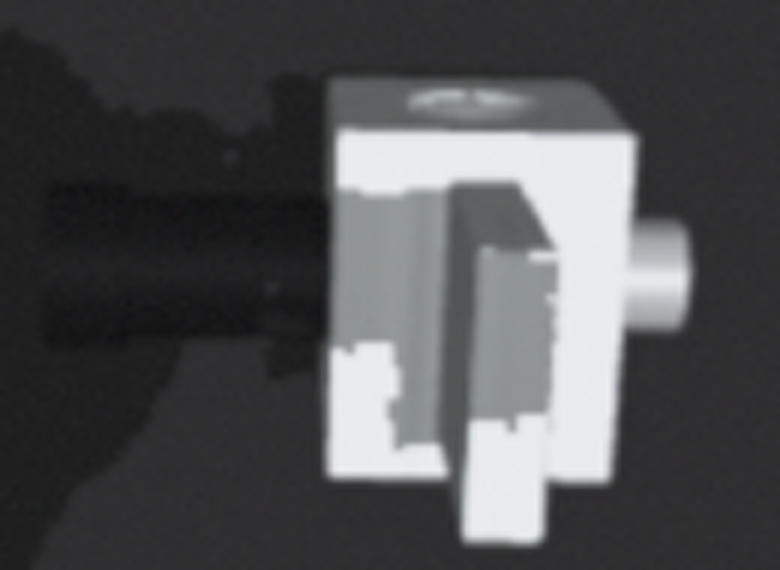

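View pics/w1d.png

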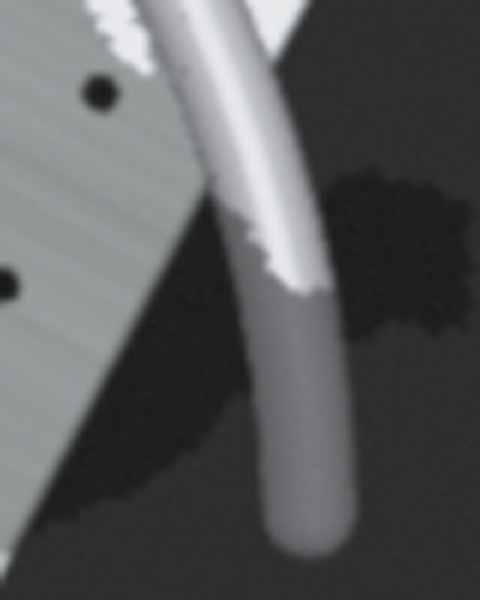

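View pics/w2c.png

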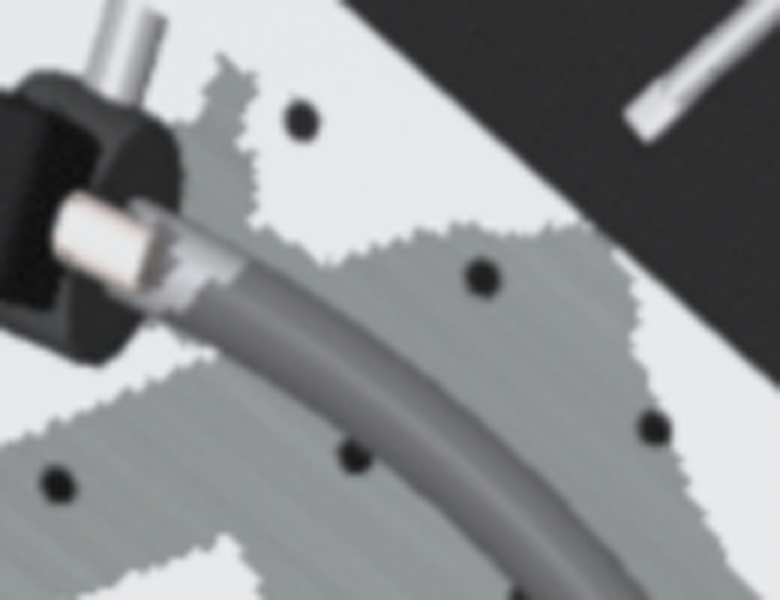

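View pics/w2d.png

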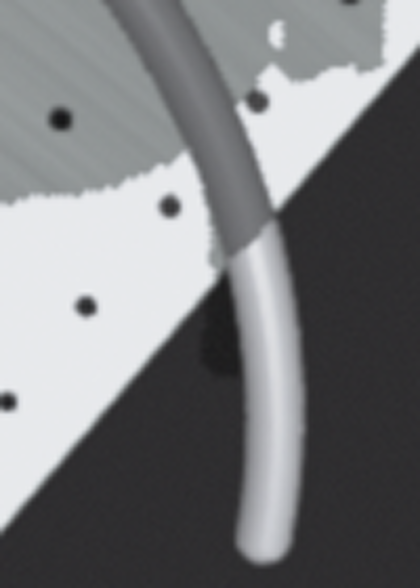

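```bash
cat > fit.py <<'E'
from h import *
from scipy.optimize import least_squares
c1,c2,c3,c4=[cam(f'w{i}.png') for i in (1,2,3,4)]
g=lambda b,s,pts:[(b[0]+u/s-.5+.5/s,b[1]+v/s-.5+.5/s) for u,v in pts]
M1=g((200,90),6,[(310,500),(303.5,400),(286,300),(257,190)]); E1=g((200,90),6,[(310,558)])[0]
M2=g((190,120),4.2,[(270.5,500),(275.5,400),(264.5,300),(214.5,150)])+g((110,0),6,[(228,308),(415,425)]); E2=g((190,120),4.2,[(264,565)])[0]
def arc(p,a): return np.stack([p[0]+.18*np.cos(a),p[1]+.18*np.sin(a),np.full_like(a,p[2])],1)
def res(p):
    a=np.linspace(p[3],p[3]+1.7,1500); r=[]
    for c,M,E in((c1,M1,E1),(c2,M2,E2)):
        A=np.array([proj(c,x) for x in arc(p,a)[::5]])
        # refine by dense interpolation
        A=np.stack([np.interp(np.linspace(0,1,6000),np.linspace(0,1,len(A)),A[:,k]) for k in (0,1)],1)
        for m in M:
            d=A-np.array(m); i=np.argmin((d**2).sum(1)); t=A[min(i+1,len(A)-1)]-A[max(i-1,0)]; t/=np.linalg.norm(t)
            r.append(t[0]*d[i,1]-t[1]*d[i,0])
        r+=list(A[0]-np.array(E))
    return np.array(r)
f=least_squares(res,[.437,-.033,.095,-.97],diff_step=1e-4)
print('stand cx cy z atip',np.round(f.x,4),'res',np.round(f.fun,2)); 
f2=least_squares(lambda q:res([q[0],q[1],.095,q[2]]),[.437,-.033,-.97],diff_step=1e-4)
print('z fixed',np.round(f2.x,4),np.round(f2.fun,2))
W3=g((170,105),6,[(453,185),(532,185),(530,500),(445,498),(340,95),(650,98),(635,467),(342,465)])
W4=g((210,135),6,[(480,248),(556,252),(545,545),(463,543),(335,130),(636,135),(610,482),(328,478)])
P=[]
for a,b in zip(W3,W4):
    x,r=tri([(c3,a),(c4,b)]); P.append(x); print(np.round(x,4),r)
P=np.array(P)
for k in (0,4):
    q=P[k:k+4]; ctr=q.mean(0); yv=(q[0]+q[3]-q[1]-q[2]); xv=q[0]+q[1]-q[2]-q[3]
    print('centre',ctr,'yaw from x',np.arctan2(xv[1],xv[0]),'from y',np.arctan2(-yv[0],yv[1]),'len',np.linalg.norm(xv)/2,'wid',np.linalg.norm(yv)/2)
# plunger tip, post top
E
python3 fit.py
```

```text
stand cx cy z atip [ 0.4363 -0.0315  0.1007 -0.9742] res [ 0.02 -0.13  0.14  0.46  0.08 -0.32  0.24 -0.11 -0.26  0.8   0.62 -1.21
 -0.9   0.2 ]
z fixed [ 0.4357 -0.0319 -0.9831] [ 0.09  0.01  0.32  0.64  0.09  0.27 -0.13 -0.2  -0.13  1.11  0.31 -1.17
 -1.29 -0.65]
[ 0.6295 -0.3218  0.0992] [[0.1, -0.1], [-0.1, 0.1]]
[ 0.6284 -0.3323  0.1014] [[-0.1, 0.1], [0.1, -0.1]]
[ 0.5846 -0.3269  0.1034] [[-0.1, 0.1], [0.0, -0.1]]
[ 0.5863 -0.315   0.1032] [[-0.0, 0.0], [0.0, -0.0]]
[ 0.6394 -0.3039  0.0538] [[0.0, -0.0], [-0.0, 0.0]]
[ 0.6332 -0.3522  0.0568] [[-0.1, 0.1], [0.1, -0.1]]
[ 0.5737 -0.3437  0.0578] [[-0.1, 0.1], [0.1, -0.1]]
[ 0.58   -0.2957  0.0572] [[0.1, -0.1], [-0.1, 0.1]]
centre [ 0.60718374 -0.32400666  0.10178545] yaw from x -0.1389683437068968 from y -0.12504333492951547 len 0.04404690508016121 wid 0.011395208369498451
centre [ 0.60655436 -0.32390497  0.05641777] yaw from x -0.13900649359633335 from y -0.12855483079900998 len 0.060069892855164085 wid 0.04860019588199008
```

Run:
```python
from h import *
q=quat(-.132,-1)
env.reach([.607,-.324,.15],q)
print('guard',env.movel([.607,-.324,.065],.1,guard=15))
env.close_gripper(60); s=monitor.sense(); print(s['clock'],s['position'],s['finger_gap'],s['contact_force'])
grab('wrist','w5.png',scale=1.5)
```

```text
guard False
6.5417 [ 0.6071009  -0.324145    0.06513924] 0.13411015899497872 [-0.2827328  -1.7914483   0.79629246]
```

View pics/w5.png

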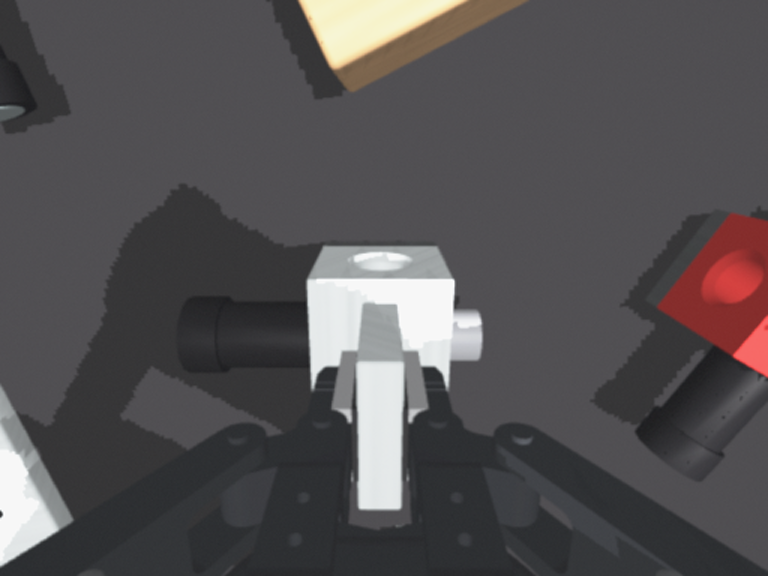

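The picture shows the fin held square between the pads, with the bore's front at (380,262) facing the image top. Next I lift and go to the pre-insert pose.

Run:
```python
from h import *
env.movel([.607,-.324,.20],.2)
C=np.array([.436,-.0317]);a=-.98;y=a+np.pi/2
T=C+.18*np.array([np.cos(a),np.sin(a)]); p=T-.065*np.array([np.cos(y),np.sin(y)])
env.reach([*p,.2],quat(y,-1)); env.movel([*p,.126],.15); env.hold(.3)
s=monitor.sense(); print(s['clock'],s['position'],s['contact_force'],s['ft_torque'],y)
grab('wrist','w6.png',scale=1.5)
grab('scene','s6.png'); grab('top','t6.png')
crop('s6.png','s6c.png',(170,140,300,240),6); crop('t6.png','t6c.png',(220,150,340,250),6)
```

```text
9.075 [ 0.48253679 -0.21756075  0.12661622] [-0.40064738 -0.77160195 -3.60704179] [0.02311727 0.03323831 0.05969627] 0.5907963267948966
```

View pics/w6.png

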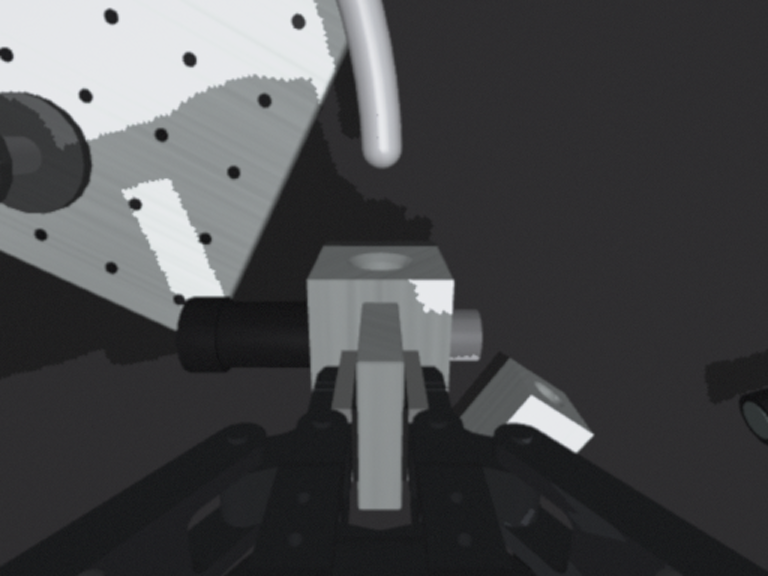

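View pics/s6c.png

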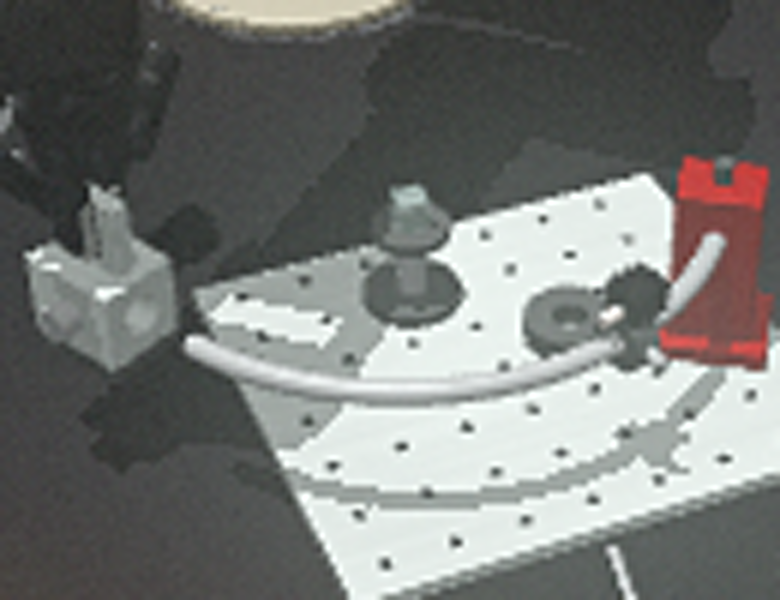

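View pics/t6c.png

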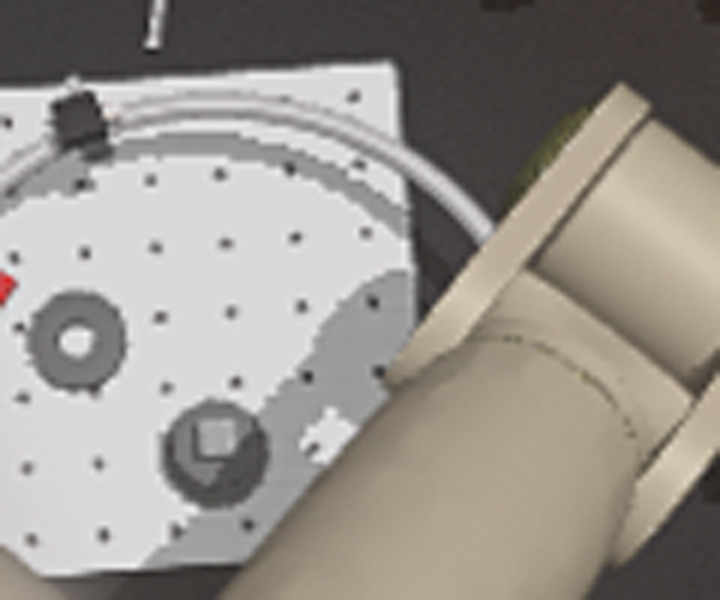

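Run:
```python
from h import *
crop('w6.png','w6c.png',(190,60,320,200),4.2); crop('s6.png','s6d.png',(172,165,222,205),15)
s=monitor.sense(); p=s['position']; Rt=R.from_quat(s['ee_rot']).as_matrix(); print(np.round(Rt,4).tolist())
S=cam('s6.png'); W=cam('w6.png'); t=Rt[:,1]
bore=np.array(p)+Rt[:,0]*.031
front=bore+.030*t
print('front pred scene',(proj(S,front)-[172,165])*15+7,'wrist',proj(W,front)*1.5, 'top edge centre', proj(W,front+[0,0,.024])*1.5)
a=-.98;C=[.436,-.0317]
for r in (.18,):
  for z in (.092,.095,.098):
    tip=np.array([C[0]+r*np.cos(a),C[1]+r*np.sin(a),z]); print(z,'tip scene',(proj(S,tip)-[172,165])*15+7,'wrist',proj(W,tip)*1.5, 'local',Rt.T@(tip-bore))
```

```text
[[0.0003, 0.8305, 0.557], [-0.0002, 0.557, -0.8305], [-1.0, 0.0001, 0.0004]]
front pred scene [320.95093936 403.12995605] wrist [382.01906092 262.1150786 ] top edge centre [382.41255357 281.35351203]
0.092 tip scene [439.39071934 480.7701862 ] wrist [381.94912362 165.40001601] local [ 3.24746520e-03  6.49619252e-02 -8.48904419e-05]
0.095 tip scene [438.14920915 469.93672071] wrist [381.99347879 165.98659566] local [ 2.47465464e-04  6.49623704e-02 -8.37086069e-05]
0.098 tip scene [436.90348139 459.06645254] wrist [382.03936416 166.59341164] local [-2.75253427e-03  6.49628156e-02 -8.25267719e-05]
```

View pics/w6c.png

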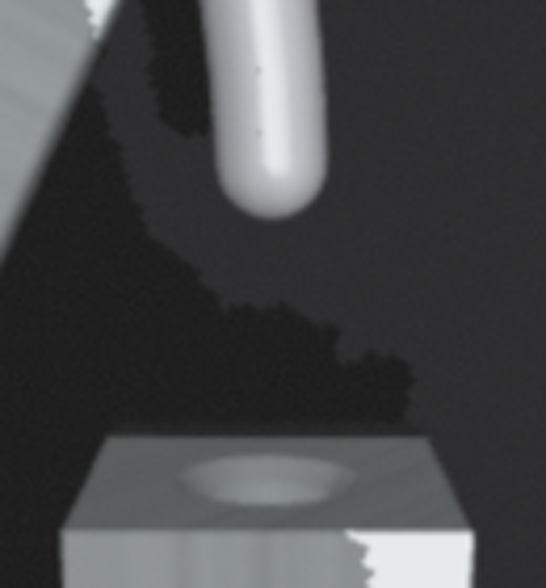

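View pics/s6d.png

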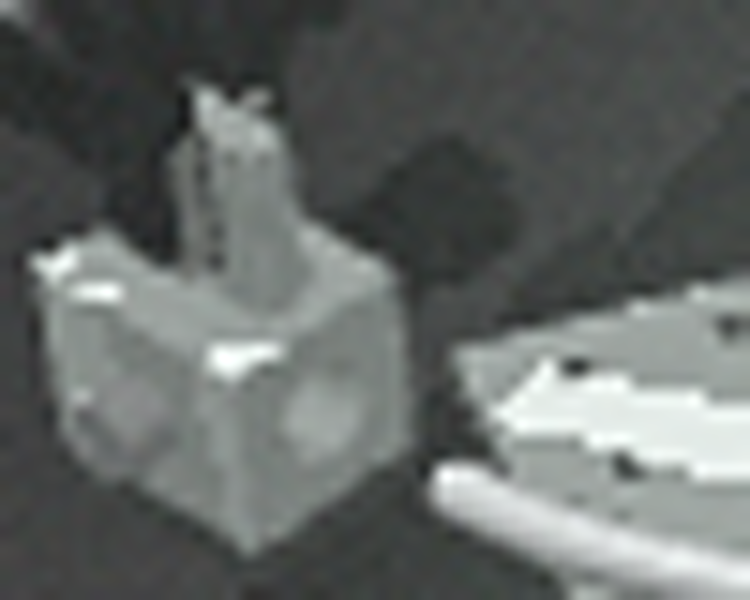

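In the wrist crop the tip end is at (382,168) and the bore mouth at (381,262), both in 1.5x pixels, so they line up laterally to under 0.5 mm. In the scene crop the bore (322,413) and the tip (432,480) deviate equally, about 10 crop px, from where equal heights would put them, so the heights agree. I'll insert now.

```bash
cat >> h.py <<'E'
C0=np.array([.436,-.0317]); A0=-.98; ZT=.1262
def pose(L):
    """bore pose for engaged length L (m); returns TCP pos, yaw"""
    e=min(max(L,0),.06); am=A0+e/2/.18; 
    if L>.06: am=A0+(L-.03)/.18
    r=.18-e*e/(16*.18); y=am+np.pi/2; d=np.array([np.cos(y),np.sin(y)])
    off=(.03-L/2) if 0<=L<=.06 else (.03-L if L<0 else 0)
    p=C0+r*np.array([np.cos(am),np.sin(am)])-off*d
    return np.array([*p,ZT]),y
def run(Ls,v,guard):
    for L in Ls:
        p,y=pose(L)
        st=env.movel(p,v,frame=quat(y,-1),guard=guard)
        s=monitor.sense(); print(round(L*1e3),round(s['clock'],2),'err',np.round((np.array(s['position'])-p)*1e3,1),'F',np.round(s['contact_force'],1),'T',np.round(s['ft_torque'],2),st)
        if st: return True
    return False
E
python3 - <<'E'
from h import *
for L in (-.035,0,.03,.06,.1): print(L,pose(L))
run([-.01,0,.01,.02,.03],.03,12)
E
```

```text
-0.035 (array([ 0.48228173, -0.21739599,  0.1262    ]), 0.5907963267948966)
0 (array([ 0.51134914, -0.1979002 ,  0.1262    ]), 0.5907963267948966)
0.03 (array([ 0.53644534, -0.18144422,  0.1262    ]), 0.67412966012823)
0.06 (array([ 0.55881561, -0.16157644,  0.1262    ]), 0.7574629934615632)
0.1 (array([ 0.58442006, -0.13131451,  0.1262    ]), 0.9796852156837855)
-10 10.21 err [-0.1 -0.1 -0. ] F [-0.2 -0.8 -3.8] T [0.01 0.02 0.04] False
0 10.69 err [ 0.1  0.1 -0.1] F [-0.8  0.1 -3.2] T [ 0.03  0.07 -0.01] False
10 11.18 err [ 0.1  0.1 -0.1] F [ 1.5 -0.5 -2.8] T [-0.05 -0.01 -0.06] False
20 11.66 err [ 0.   0.1 -0.1] F [ 0.2 -0.1 -3.5] T [-0.04  0.02 -0.01] False
30 12.14 err [ 0.   0.1 -0.1] F [ 0.5  0.7 -4.5] T [-0.05  0.03  0.04] False
```

Run:
```python
from h import *
if not run(np.arange(.04,.201,.01),.03,10): pass
grab('wrist','w7.png',scale=1.5); grab('scene','s7.png'); crop('s7.png','s7c.png',(190,140,320,240),6)
```

```text
40 12.62 err [ 0.1  0.1 -0. ] F [ 0.4  0.5 -3.6] T [0.01 0.02 0.03] False
50 13.11 err [ 0.   0.1 -0.1] F [ 0.2  0.7 -3.5] T [-0.05 -0.03 -0.05] False
60 13.59 err [ 0.1  0.1 -0. ] F [-0.1 -0.3 -4.2] T [-0.04  0.04  0.01] False
70 14.07 err [ 0.1  0.1 -0. ] F [ 0.8  0.2 -3. ] T [-0.04 -0.1   0.07] False
80 14.56 err [0.2 0.1 0. ] F [ 0.6 -0.3 -4.4] T [-0.02 -0.21 -0.04] False
90 15.04 err [0.2 0.2 0. ] F [ 1.4 -0.6 -3.2] T [-0.03 -0.33 -0.04] False
100 15.53 err [0.3 0.3 0. ] F [ 1.6  0.1 -4.5] T [-0.06 -0.47 -0.02] False
110 16.01 err [0.3 0.4 0. ] F [ 4.3  0.2 -3.3] T [-0.02 -0.63 -0.03] False
120 16.49 err [0.3 0.4 0. ] F [ 4.5 -1.3 -3.2] T [-0.04 -0.79 -0.03] False
130 16.98 err [0.3 0.4 0. ] F [ 4.8 -0.6 -3.9] T [-0.13 -0.94  0.02] False
140 17.46 err [0.2 0.2 0.1] F [ 3.6 -2.2 -4.7] T [-0.23 -1.    0.02] False
150 17.94 err [0.1 0.  0.1] F [ 4.2 -2.2 -4.6] T [-0.36 -0.99  0.02] False
160 18.43 err [0.2 0.1 0.1] F [ 5.3 -1.8 -3.1] T [-0.34 -0.98 -0.02] False
170 18.91 err [0.2 0.1 0.1] F [ 5.3 -1.7 -3.8] T [-0.33 -0.99  0.02] False
180 19.39 err [0.2 0.1 0.1] F [ 6.  -1.3 -3.4] T [-0.21 -1.01 -0.01] False
190 19.88 err [0.2 0.2 0.1] F [ 4.6 -0.8 -4.2] T [-0.21 -1.06 -0.01] False
200 20.36 err [0.2 0.2 0.1] F [ 5.2 -1.1 -3.6] T [-0.11 -1.03  0.06] False
```

View pics/w7.png

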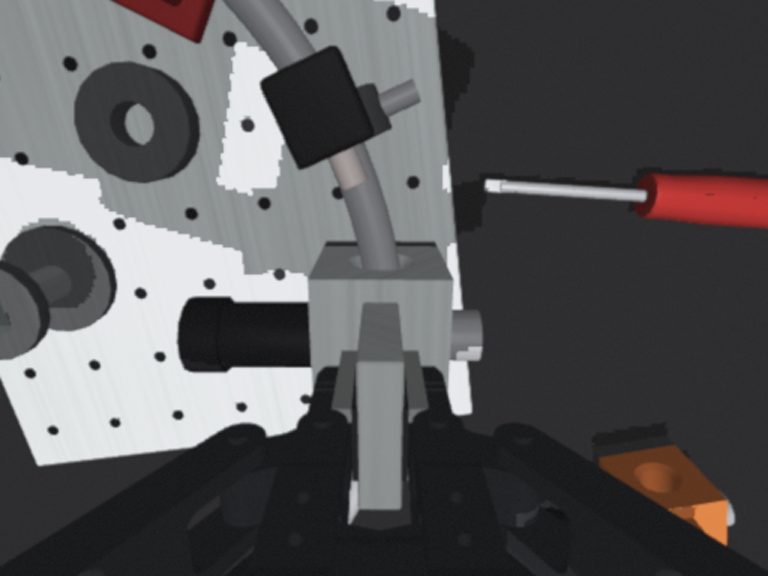

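View pics/s7c.png

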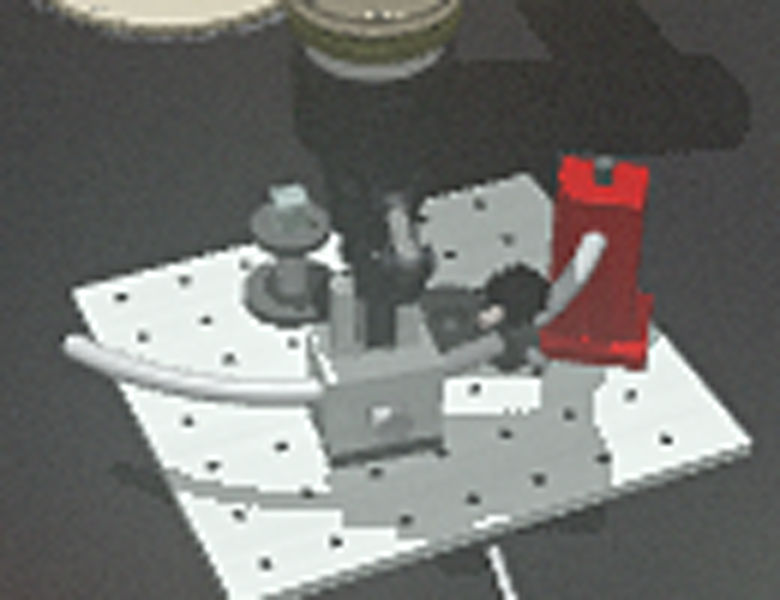

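The wrist view shows the collar at (320,105), its plunger tip at (355,182) and the block front at y≈245, so the gap is about 40 mm. The +x force of about 5 N means I'm running slightly inside the arc. I'll shift outward by 0.7 mm and carry on gently.

```bash
sed -i 's/C0=np.array(\[.436,/C0=np.array([.4367,/' h.py
python3 - <<'E'
from h import *
r=run(np.arange(.206,.29,.006),.025,8)
grab('wrist','w8.png',scale=1.5); grab('scene','s8.png'); crop('s8.png','s8c.png',(190,140,320,240),6)
E
```

```text
206 20.85 err [-0.3  0.6 -0.2] F [ 2.2  2.  -3.2] T [ 0.2  -0.45  0.02] False
212 21.24 err [-0.3  0.3 -0.1] F [ 0.3 -0.1 -3.2] T [ 0.05 -0.08  0.03] False
218 21.63 err [-0.1  0.2 -0. ] F [ 0.5  0.4 -3.9] T [ 0.02 -0.04 -0.01] False
224 22.02 err [-0.   0.1  0. ] F [ 0.2 -0.4 -4.3] T [-0.07  0.    0.06] False
230 22.42 err [-0.   0.1  0. ] F [ 0.4 -0.1 -3.3] T [-0.07 -0.04  0.01] False
236 22.81 err [-0.   0.1  0. ] F [ 0.5 -0.9 -2.6] T [-0.08 -0.03 -0.02] False
242 23.07 err [ 0.8 -2.3 -0. ] F [ 1.4 -2.4 -1.7] T [-0.54 -0.29  0.04] True
```

View pics/w8.png

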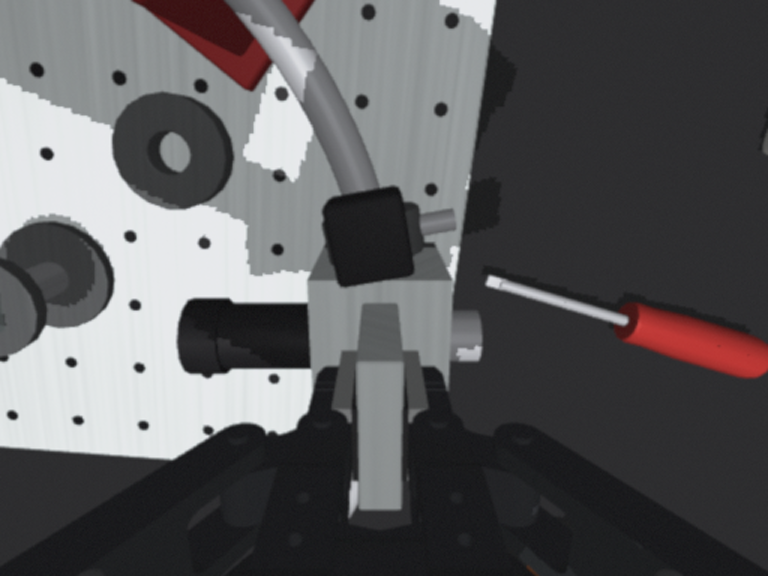

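View pics/s8c.png

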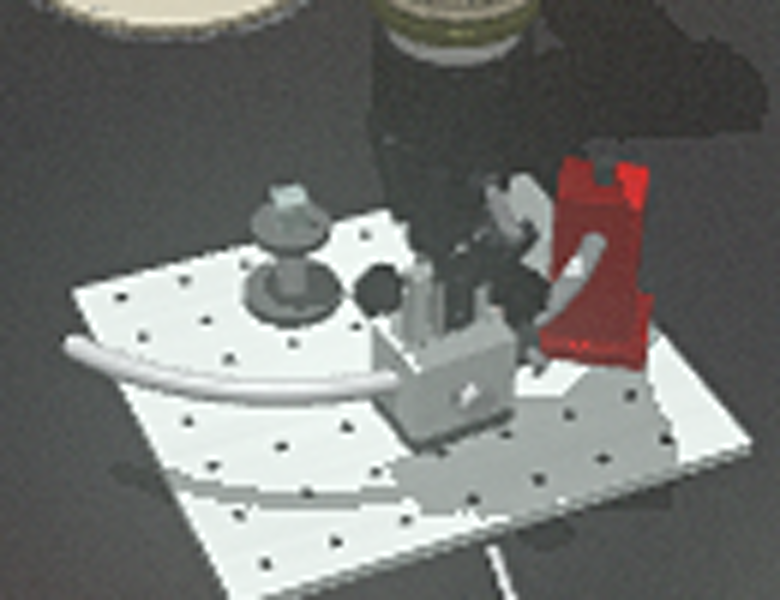

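The carriage has met the collar and the plunger is hidden between them. I'll press once more, gently, to check that it's a hard stop.

Run:
```python
from h import *
s=monitor.sense(); print(s['position'],s['contact_force'])
run([.2445],.01,12)
env.hold(.3); s=monitor.sense(); print(s['position'],s['contact_force'],s['ft_torque'])
d=np.array(s['position'])[:2]-C0; print('ang',np.arctan2(d[1],d[0]),'r',np.hypot(*d),'L',(np.arctan2(d[1],d[0])-A0)*.18+.03)
```

```text
[0.61248943 0.00102264 0.12566935] [ 1.7165431  -2.94987351 -2.23561633]
244 23.78 err [ 1.  -2.1  0.4] F [  4.4 -11.5  -2.2] T [-2.25 -0.81  0.13] False
[0.61241043 0.00369725 0.12662152] [  5.01769301 -10.56370031  -1.75548472] [-2.24305648 -0.85365944  0.11129025]
ang 0.19879148139250652 r 0.17924039717069473 L 0.24218246665065116
```

Run:
```python
from h import *
grab('wrist','w9.png'); grab('scene','s9.png'); grab('top','t9.png')
crop('w9.png','w9c.png',(190,110,320,240),4.5); crop('w8.png','w8c.png',(190,110,320,240),4.5); crop('s9.png','s9c.png',(245,170,305,220),12)
```

```text
(no output)
```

View pics/w9c.png

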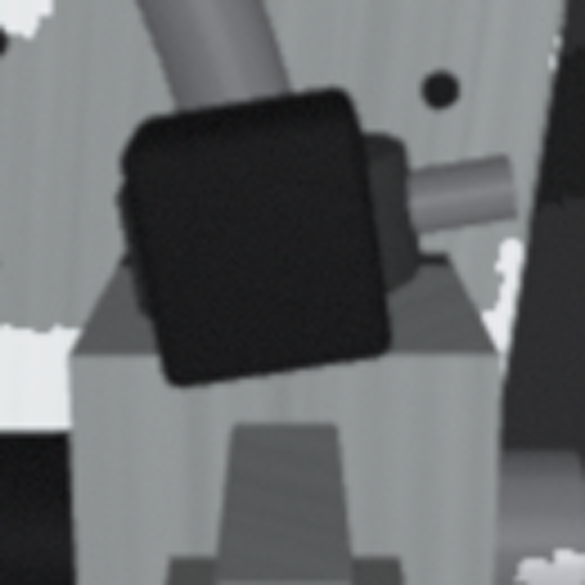

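View pics/w8c.png

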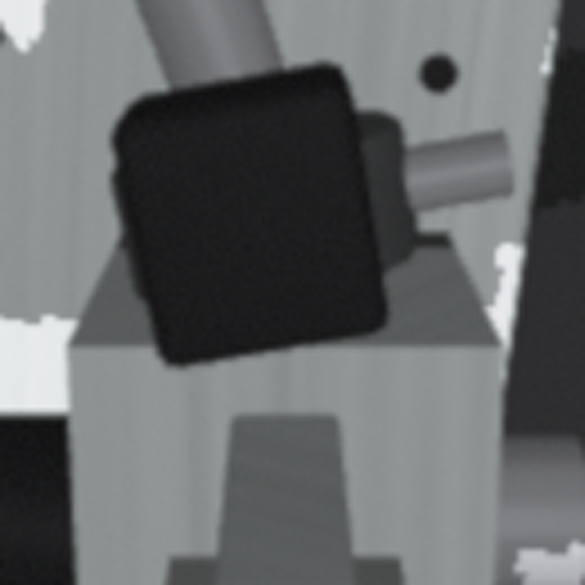

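View pics/s9c.png

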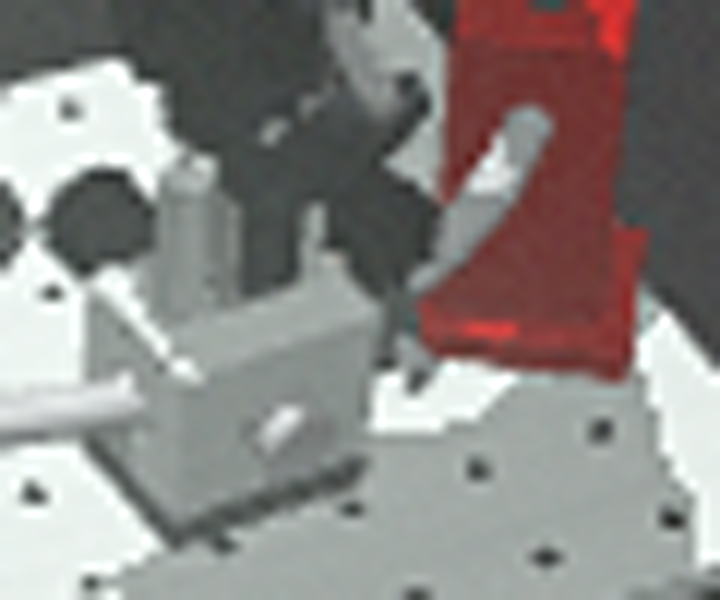

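Run:
```python
from h import *
crop('w7.png','w7c.png',(165,25,265,125),6)
```

```text
(no output)
```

View pics/w7c.png

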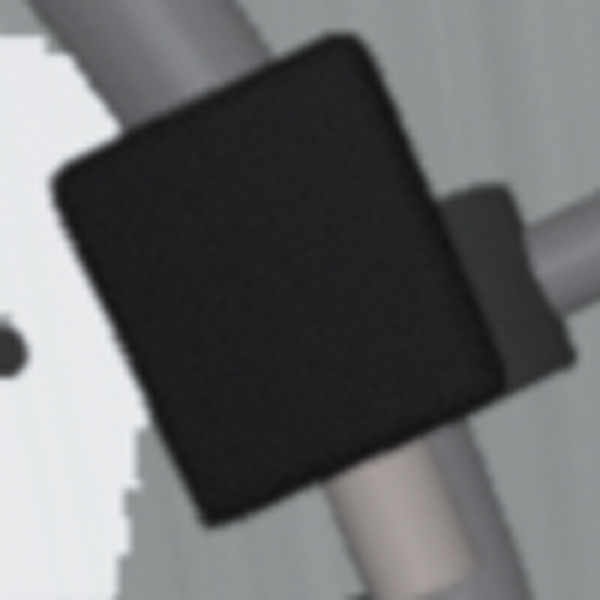

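Run:
```python
from h import *
c7=cam('w7.png');c2=cam('w2.png')
for a in ((235.4,122.9),): 
  for b in ((135.5,42),(134.5,44)):
    x,r=tri([(c7,a),(c2,b)]); d=x[:2]-C0; print(x,r,np.arctan2(d[1],d[0]),np.hypot(*d))
x=onz(c7,(235.4,122.9),.119); d=x[:2]-C0; r=np.hypot(*d); th=np.arctan2(d[1],d[0]); print(x,th,r,'face',th+11/180)
```

```text
[0.608173   0.0246922  0.11465407] [[1.8, -0.5], [-0.6, 0.9]] 0.31772751438148084 0.18050781203902963
[0.60730023 0.02446859 0.11447283] [[0.0, -0.0], [-0.0, 0.0]] 0.318062943890293 0.17960887915112436
[0.60754072 0.0249245  0.119     ] 0.32005111815562454 0.1799802368071894 face 0.38116222926673565
```

The measured collar face is at 0.381 rad. With the carriage at about 0.193–0.199 rad, the plunger is about 7.5 mm in, which agrees with hard contact on the collar's inner edge. I'll relax the push, lower the carriage onto the rod, let go and look.

Run:
```python
from h import *
import h
s=monitor.sense(); print(s['contact_force'])
h.ZT=.1242
run([.2430],.01,None)
s=monitor.sense(); print(s['position'],s['contact_force'])
env.release(); env.hold(.3)
s=monitor.sense(); print(s['clock'],s['position'],s['contact_force'],s['finger_gap'])
grab('wrist','w10.png',scale=1.5); grab('scene','s10.png'); crop('s10.png','s10c.png',(245,170,305,220),12)
```

```text
[  4.72325342 -11.67132929  -2.06958117]
243 24.63 err [ 0.5 -1.2  0.5] F [ 1.9 -6.7  0. ] T [-1.32 -0.29  0.15] False
[0.61231382 0.00317067 0.12471598] [ 1.92289199 -6.66578503  0.01452074]
25.6417 [0.61175453 0.0043803  0.12421544] [-0.42249384 -0.1562233  -0.69089185] 0.9991193168807139
```

View pics/w10.png

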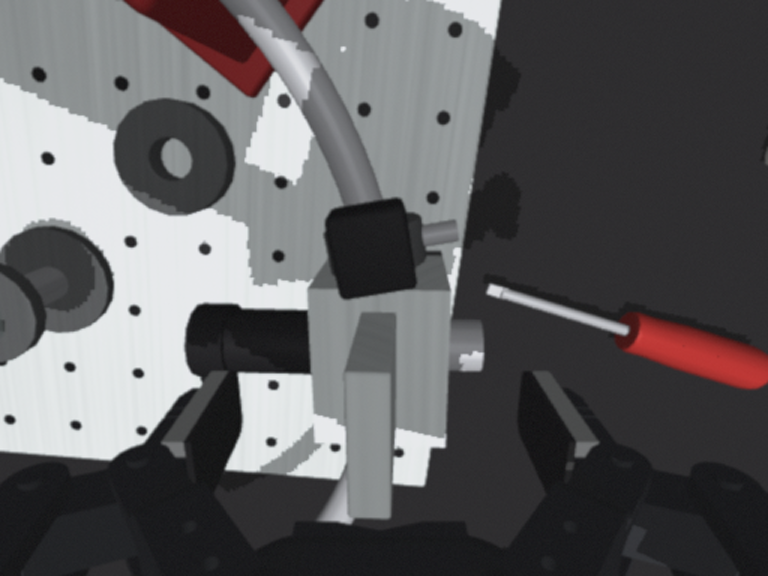

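View pics/s10c.png

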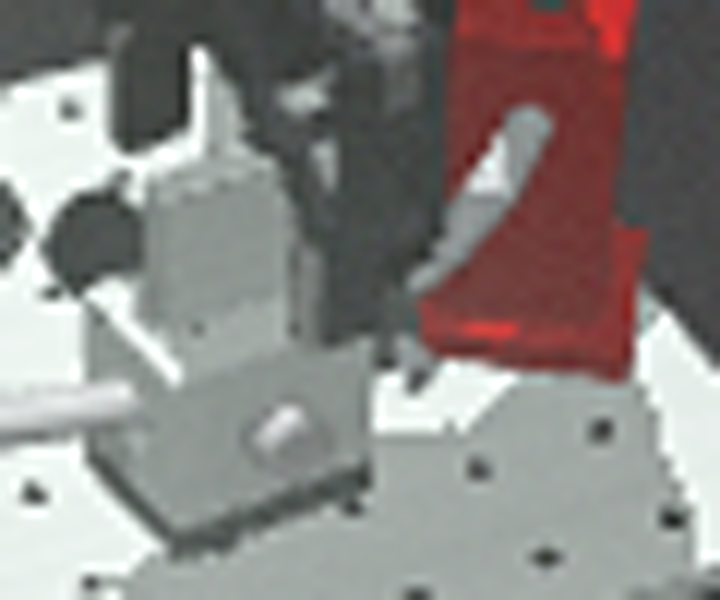

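Released: the carriage stays against the collar, with its fin at (370,415) free between the open pads. I'll rise straight up and inspect.

Run:
```python
from h import *
s=monitor.sense(); p=np.array(s['position'])
print(env.movel(p+[0,0,.11],.12,guard=8)); env.hold(.2)
grab('wrist','w11.png',scale=1.5)
env.reach(p+[-.02,-.09,.13],s['ee_rot']); env.hold(.2); grab('wrist','w12.png',scale=1.5); grab('top','t12.png'); crop('t12.png','t12c.png',(190,140,310,240),6)
grab('scene','s12.png',scale=1.5); crop('s12.png','s12c.png',(230,160,310,225),9)
print(monitor.sense()['clock'])
```

```text
False
27.875
```

View pics/w11.png

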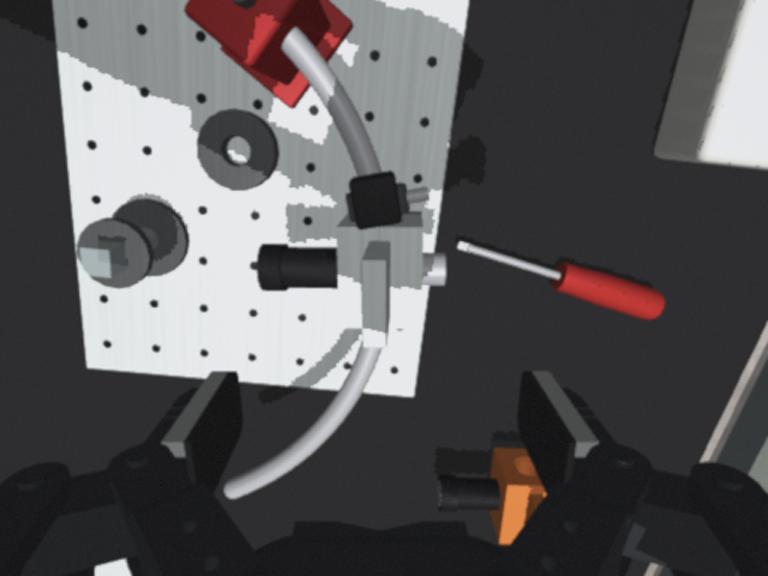

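View pics/w12.png

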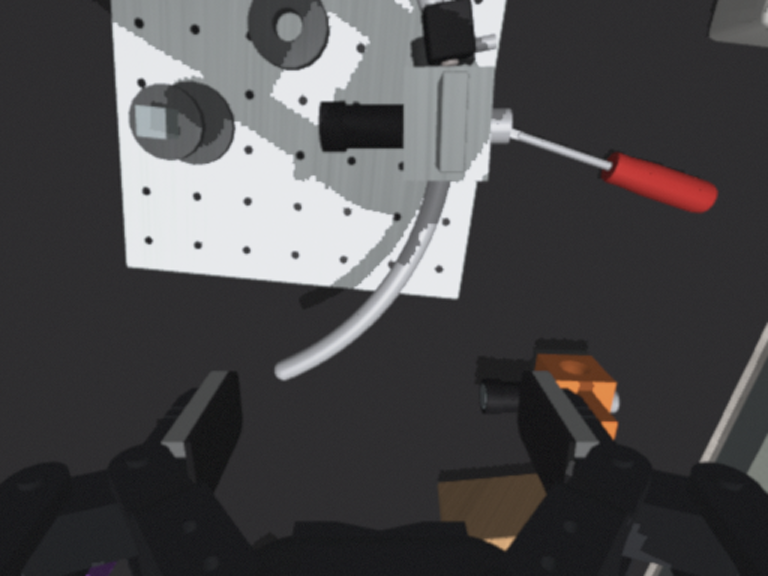

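View pics/s12c.png

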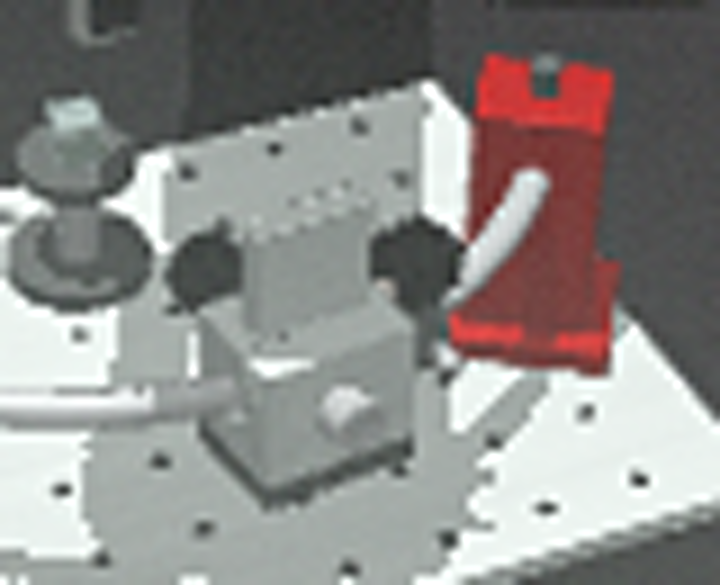

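View pics/s12.png

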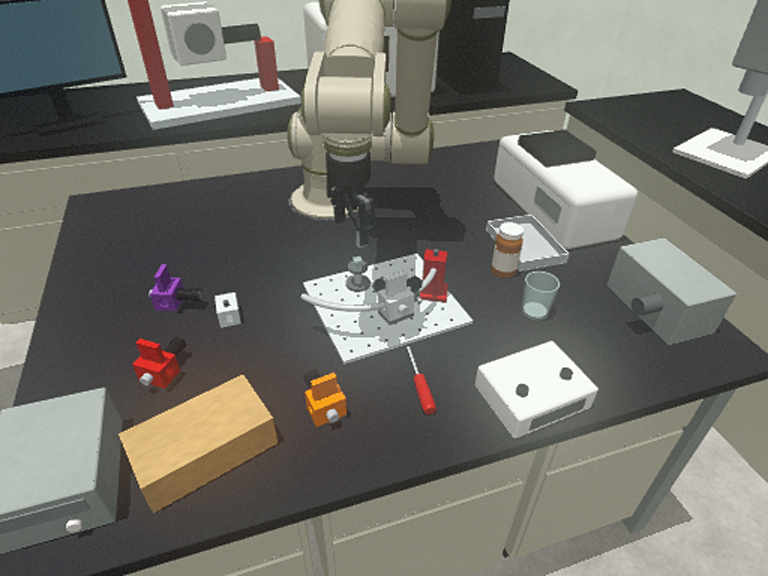

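Run:
```python
from h import *
crop('w12.png','w12c.png',(255,0,345,130),5); crop('w11.png','w11c.png',(200,105,310,240),5)
```

```text
(no output)
```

View pics/w12c.png

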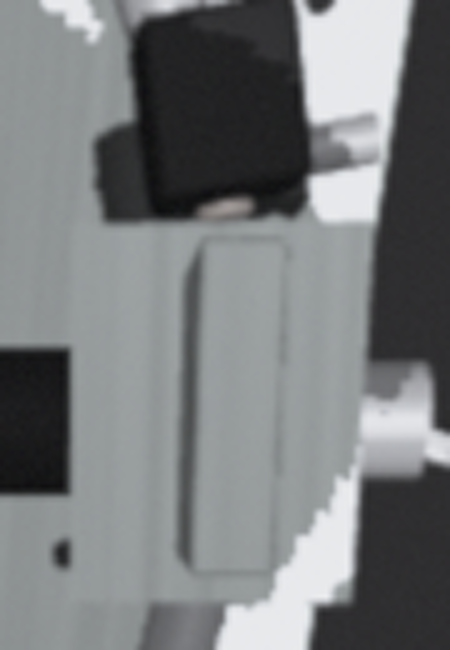

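View pics/w11c.png

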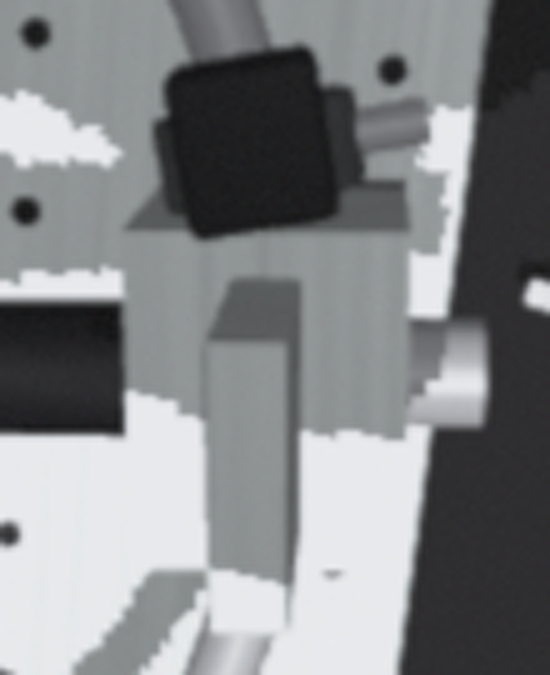

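Run:
```python
from h import *
a=cam('w11.png');b=cam('w12.png')
A=[(208,340),(290,342),(287,632),(210,630)];B=[(205,238),(288,238),(270,575),(192,575)]
P=[]
for p,q in zip(A,B):
    x,r=tri([(a,(200+p[0]/5-.4,105+p[1]/5-.4)),(b,(255+q[0]/5-.4,q[1]/5-.4))]); P.append(x); print(np.round(x,4),r)
c=np.mean(P,0); d=c[:2]-C0; print(c,'fin top r,ang',np.hypot(*d),np.arctan2(d[1],d[0]))
```

```text
[0.5978 0.0234 0.1581] [[-0.1, -0.0], [0.1, 0.0]]
[0.609  0.0256 0.1587] [[-0.2, -0.1], [0.3, 0.1]]
[ 0.618  -0.0184  0.1579] [[-0.0, -0.0], [0.0, 0.0]]
[ 0.6069 -0.0207  0.1573] [[0.1, 0.1], [-0.1, -0.1]]
[0.60792115 0.00249754 0.15801709] fin top r,ang 0.1746028475174104 0.19713335402181065
```

Run:
```python
from h import *
s=monitor.sense(); print(s['clock'],np.round(s['contact_force'],2))
print(job.hand_in())
```

```text
27.875 [-1.07  0.13 -0.1 ]
the job is handed in; nothing more can be done
None
```

The aluminium carriage is on the rod and hard against the stop collar, with its barrel facing the sample post. The job is handed in at 27.9 s; the hand-in gave no verdict. I gripped the carriage by its fin, lined it up with the rod tip in the wrist and scene views, and slid it round the arc. The push against the collar peaked at about 12 N, and then I let go and backed off.

**Last checks after release:**
- **Position:** The fin top measured at 0.158 m height and 0.197 rad, so the bore is at about z = 0.090 m and roughly 0.179 m from the arc's centre. The carriage leans inward slightly, which I estimate at 0.06 rad.
- **Contact:** The wrist view shows the block touching the collar's inner edge, with only a 2–3 mm sliver of the plunger still visible. That puts the plunger about 8 mm in; I had no direct switch reading. An estimate from the measured collar face before release gave about 7.5 mm.
- **Bench and arm:** By eye, the bystanders are where they were, and the arm is clear of everything.

**Checks that disagreed:**
- **Rod height:** My free fit of the rod height from the wrist views gave 0.101 m against the stated 0.095 m. I used 0.095 m, and the scene camera and the contact-free threading agreed with it.
- **Arc centre:** It was about 0.7 mm off, which showed as a 5 N side force during the slide, and I corrected it on the way.
- **First stop:** The first force stop at the collar came about 2 mm early, so I pressed once more. The carriage slipped about 1 mm in the grip during that press.

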